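Centre the density bottle on the balance pan and tare it

ROBOT

A 7-joint arm with a two-finger parallel gripper is mounted at the origin on the work surface. World frame = base frame: x ahead of the robot, y to its left, z up, the work surface at z = 0. Lengths are in m, angles in rad, forces in N, time in s.
With the tool pointing down it reaches from about 0.4 to 0.85 m from the base axis. Payload 6.9 kg.
Tool frame: the origin (TCP) lies at the very end of the fingers, on their centre line; the grasp point (between the pads) lies 19 mm behind it; z points along the fingers, x is the direction in which the jaws open and shut, and the axes are right-handed (so a half turn about z gives the same grasp; the last joint's range is limited). The gripper opens to 85 mm and grips with 20 to 120 N. Pads are 22 mm wide; open, the fingers measure 114 mm over their backs; the gripper's body (76 mm by 85 mm) begins 54 mm behind the grasp point. The pads swing forward as they close: fully open they stand 13 mm farther back than shut.
Start: joints at [1.363, 0.507, -0.238, 1.5, 0.126, 1.149, -0.155], TCP at [0.193, -0.594, 0.231] pointing down, gripper open.
Joint ranges: [-3.08, 3.08], [-0.24, 2.05], [-1.43, 1.35], [0, 2.5], [-1.52, 4.66], [0.17, 1.96], [-2.89, 2.89]. Speed limits (rad/s): [2.39, 2.39, 3.14, 3.14, 3.14, 3.14, 3.14].

INTERFACE

Orientations are given as a rotation vector (axis times angle).
In Python, from rig import readout, read_camera, get_calibration, order gives the robot as it stands. The module is installed in compiled form; this text tells all that it offers.
- The arm moves only by the shell command python3 -m handwheel 'ROWS' [FORCE]. ROWS is JSON, a list of rows, each an object of numbers: "ax", "ay", "az": the turn, a rotation vector about the tool's x, y, z in rad; "tx", "ty", "tz": the shift along the tool's x, y, z in cm; "hand": the finger opening in cm, from 0 to 8.54. A call has 1 to 5 rows; each row shifts and turns the commanded pose from where the row before left it, along the tool's axes as they then stand; what a row does not reach is not made up. A row lasts 1/8 s, in which the tool goes at most 62.5 mm and 10.7 degrees, less where a joint would pass 70% of its speed; a pose out of reach is approached as far as the arm can. A call with a gripper value outside its range is refused whole. The fingers move at their own pace and stop on an object; FORCE is the grip in N (left out, the last holds). Time passes only in rows, so rows that do not move let the fingers close. It gives the time, the measured TCP pose, the force and the opening at its end, in the units of the state.
- readout.sense(): the state, without advancing time (a new reading comes with each control period).
- read_camera(name): name is "side" or "top"; returns the picture (480x640x3 uint8, red, green, blue); there is no depth.
- get_calibration(name): a dict with "vfov" (degrees; the focal length in pixels is half the picture's height over the tangent of half this angle, whatever the lens; pixels are square), "cx", "cy" (the principal point, pixels), "k1" (the pictures are not rectified: a ray, as slopes to the right and down, at radius r is drawn at 1 + k1 r^2 times it, then the intrinsics apply), "origin" and "orientation" of the camera in the world. Camera axes: x right, y down, z forward; pixel columns grow to the right and rows downward; lengths in m; the calibration is good to about 2 mm. A picture is of the moment at which its call begins. get_calibration takes no time and is no camera call.
- order.close_job(): hands the job in, once; it reports no verdict.
The state is a dict: "time_s": time; "q": joint angles; "dq": joint speeds; "joint_efforts": joint torques, N m; "position": TCP position; "tcp_rot": TCP orientation; "ft_force": force on the tool from outside, world axes, zero at the start; "ft_torque": the same for the moment, N m; "grip_width": opening from 0.0 (shut) to 1.0 (fully open).
Only numpy, scipy, OpenCV 4.12 (cv2) and the standard library are available. Lean on these libraries where they do the work, as an engineer would, in place of code of your own. Each camera call takes 0.05 s, during which the arm holds its last target.

TASK

The small stoppered glass density bottle stands off-centre on the round weighing pan of the balance: bring it to the middle of the pan with light taps of the fingertips against the side of its belly, keeping it standing on the pan and never gripping or lifting it, and do not press on the pan. Then, with the bottle left standing untouched, press the wide tare key fully down and let go. Leave the small round power key, the reagent bottle, the beaker and the tube rack alone.

Things in the scene. Friction and masses are not known exactly. Their poses are not given: they have to be found in the camera images.
- bottle: The density bottle: clear glass, 74 mm tall, 60 to 90 g, loose on a foot 26 mm wide. Round belly, widest (44 mm) 21 to 25 mm above the foot; 15 mm neck above 51 mm; white stopper 12 mm wide on top. Pushed slowly at the belly it slides (friction about 0.3) and stops with the push; pushed at neck or stopper it tends to tip over. Origin: centre of the foot's underside; z up along its axis.
- pan: The balance's weighing pan: a fixed, level, polished steel disc 90 mm in diameter and 5 mm thick, its top face 70 mm above the bench and 12 mm above the balance's housing around it. Origin: centre of the top face; z up; its yaw means nothing.
- balance: Compact white top-pan balance, fixed. Origin on the bench under the pan's centre; x points away from the key panel, z up. Housing x -165 to +105 mm, y -95 to +95 mm, 58 mm high around the pan; in front (x -165 to -70) a key panel slopes from 35 mm high at the front edge up to 58 mm. Nothing on it is higher than the pan.
- tare_key (a joint): Travel of the tare key in m: 0 released, 0.004 fully down. Sprung: starts to move at about 1.2 N and is fully down at about 4 N, returns by itself. It moves square to the sloping panel; a straight push from above works too.
- tare_key_top (a point): Centre of the top face of the tare key: the wide grey bar key, 50 mm (along the balance's y) by 24 mm, standing 6 mm proud of the key panel near its front edge, on the balance's -y side (balance frame: x -136, y -50, about 48 mm above the bench).
- power_key (a joint): Travel of the power key in m: 0 released, 0.004 fully down. A small round grey key, 16 mm in diameter, in the same row on the balance's +y side (115 mm from the tare key's centre). Not to be pressed.
- reagent: Bystander: amber reagent bottle with a blue cap, 64 mm in diameter, 130 mm tall, loose on the bench beside the balance. Origin: centre of its underside.
- beaker: Bystander: glass beaker, 60 mm in diameter, 72 mm tall, loose on the bench beside the balance. Origin: centre of its underside.
- rack: Bystander: yellow microtube rack, 90 x 54 mm, 50 mm tall with its tubes, loose on the bench beside the balance. Origin: centre of its underside.

How it is judged:
By the outcome, as a careful person would: the job done as asked, in the order asked, and still so for the second after the job is handed in, with the robot touching nothing.
It also fails if it takes over 51 s, if anything falls off the work surface, if the arm or the gripper's body presses on something with over 40 N, if the wrist force passes 120 N, or if a joint passes its speed limit or range.

## Working session

There is one attempt and no reset: what is moved stays moved. The work goes in short steps, Python scripts to look and compute and a shell command to move; the robot and the scene stay as the last step left them, time stands still between calls to the robot, and variables do not carry over. Pictures are saved under pics/ and viewed, and the job is handed in when it is done.

```bash
mkdir -p pics; python3 - <<'E'
from rig import readout, read_camera, get_calibration
import cv2
for n in("side","top"):
    im=read_camera(n); cv2.imwrite(f"pics/{n}0.png",im[:,:,::-1]); print(get_calibration(n))
s=readout.sense(); print({k:s[k] for k in("time_s","position","tcp_rot","grip_width","ft_force")})
E
```

```text
{'vfov': 55.87754751103253, 'cx': 319.9570380497694, 'cy': 242.38809987597676, 'k1': -0.03125743157751115, 'origin': array([0.56595259, 0.56489658, 0.67582413]), 'orientation': array([-0.05055987,  2.9059001 , -1.12032868])}
{'vfov': 44.46079611340278, 'cx': 321.2018190975508, 'cy': 243.57977530198713, 'k1': -0.16480481570886643, 'origin': array([0.4607658 , 0.04162963, 0.95406508]), 'orientation': array([-2.10968697,  2.13844705, -0.17814356])}
{'time_s': 0.1, 'position': array([ 0.19271219, -0.59408311,  0.23053816]), 'tcp_rot': array([-2.54054129e+00,  1.84650493e+00,  2.00649006e-03]), 'grip_width': 1.0004947011336738, 'ft_force': array([-0.56248375,  0.07564954,  1.21924153])}
```

View pics/side0.png

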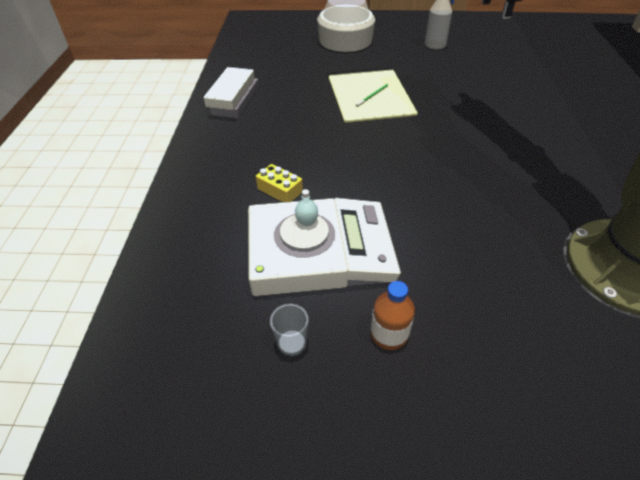

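View pics/top0.png

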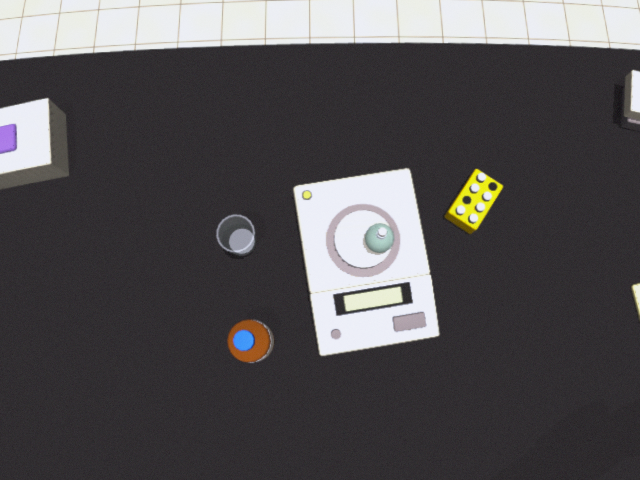

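The side view shows the balance around (320,245), with the bottle at (306,212). In the top view the pan is at about (363,240), the bottle belly at (379,238), the tare key at (409,322) and the power key at (336,334). Next I measure these positions.

```bash
cat > h.py <<'E'
import numpy as np, cv2
from scipy.spatial.transform import Rotation as R
from rig import readout, read_camera, get_calibration
def ray(n,u,v):
    c=get_calibration(n); f=240/np.tan(np.radians(c["vfov"]/2))
    K=np.array([[f,0,c["cx"]],[0,f,c["cy"]],[0,0,1]])
    p=cv2.undistortPoints(np.array([[[u,v]]],float),K,np.array([c["k1"],0,0,0.]))[0,0]
    return c["origin"],R.from_rotvec(c["orientation"]).apply([p[0],p[1],1])
def onz(n,u,v,z):
    o,d=ray(n,u,v); return (o+d*(z-o[2])/d[2])
def two(a,b):
    (o1,d1),(o2,d2)=ray("top",*a),ray("side",*b)
    s=np.linalg.lstsq(np.c_[d1,-d2],o2-o1,rcond=None)[0]
    p,q=o1+d1*s[0],o2+d2*s[1]; return (p+q)/2,np.linalg.norm(p-q)
def proj(n,P):
    c=get_calibration(n); f=240/np.tan(np.radians(c["vfov"]/2))
    p=R.from_rotvec(c["orientation"]).inv().apply(np.array(P)-c["origin"]); x,y=p[0]/p[2],p[1]/p[2]; g=1+c["k1"]*(x*x+y*y)
    return np.array([c["cx"]+f*x*g,c["cy"]+f*y*g])
def crop(n,im,x0,y0,x1,y1,k,name):
    cv2.imwrite(f"pics/{name}.png",cv2.resize(im[y0:y1,x0:x1,::-1],None,fx=k,fy=k,interpolation=cv2.INTER_CUBIC))
E
python3 - <<'E'
from h import *
t=cv2.imread("pics/top0.png")[:,:,::-1]; s=cv2.imread("pics/side0.png")[:,:,::-1]
crop("top",t,285,165,445,365,3,"t1"); crop("side",s,240,180,410,300,4,"s1")
print(onz("top",409,322,.048),onz("top",336,334,.048))
for p in [(363,240),(408,170),(294,185),(438,338),(320,354),(430,275),(310,293)]: print(p,onz("top",*p,.07 if p[0]==363 else .058 if p[1]<300 else .035))
E
```

```text
[ 0.49864484 -0.08385062  0.048     ] [0.48220428 0.0287967  0.048     ]
(363, 240) [ 0.62386936 -0.01457976  0.07      ]
(408, 170) [ 0.73847143 -0.09019531  0.058     ]
(294, 185) [0.71618666 0.09146676 0.058     ]
(438, 338) [ 0.47333304 -0.13038963  0.035     ]
(320, 354) [0.45198627 0.05384234 0.035     ]
(430, 275) [ 0.56972853 -0.11753147  0.058     ]
(310, 293) [0.54484681 0.06769649 0.058     ]
```

View pics/t1.png

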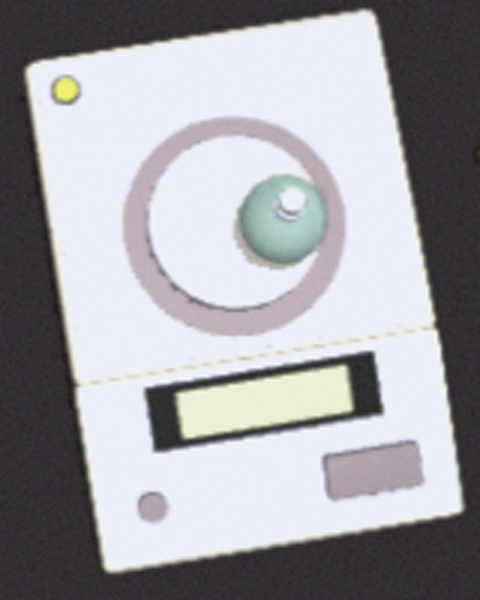

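View pics/s1.png

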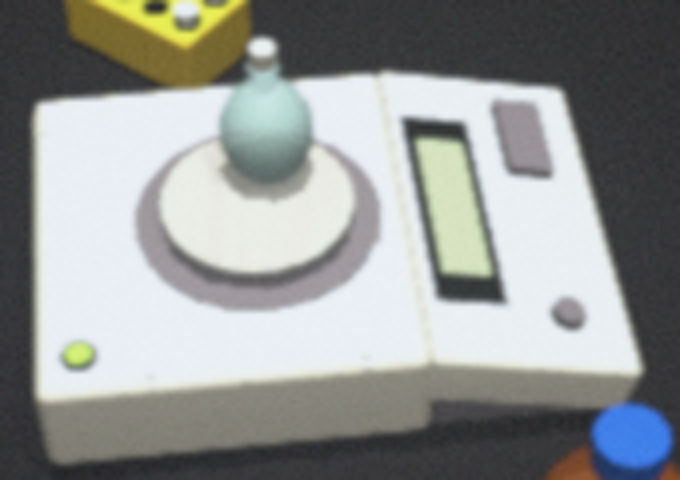

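```bash
cat > m.py <<'E'
from h import *
Y0=None
def bottle(im,n):
    i=im.astype(int); m=((i[...,1]-i[...,0]>12)&(i[...,2]-i[...,0]>5)&(i[...,2]<i[...,1]+25)).astype(np.uint8)
    m=cv2.morphologyEx(m,cv2.MORPH_OPEN,np.ones((3,3)))
    k,l,st,c=cv2.connectedComponentsWithStats(m)
    best=[(st[j][4],j) for j in range(1,k) if 280<c[j][0]<440 and 150<c[j][1]<300]
    j=max(best)[1]; return l==j,st[j],c[j]
def belly(im,n):
    m,st,c=bottle(im,n)
    (x,y),r=cv2.minEnclosingCircle(np.argwhere(m)[:,::-1].astype(np.float32))
    return st,c,(x,y,r)
E
python3 - <<'E'
from m import *
t=cv2.imread("pics/top0.png")[:,:,::-1]; s=cv2.imread("pics/side0.png")[:,:,::-1]
for n,im in(("top",t),("side",s)):
    st,c,ci=belly(im,n); print(n,st,c,ci)
    i=im.astype(int)
    # grey-pink ring
    m=((i[...,0]-i[...,1]>8)&(i[...,0]<215)&(i[...,0]>130)&(abs(i[...,0]-i[...,2])<30)).astype(np.uint8)
    k,l,sst,cc=cv2.connectedComponentsWithStats(m)
    for j in range(1,k):
        if sst[j][4]>15 and 250<cc[j][0]<440 and 180<cc[j][1]<360:
            cn=max(cv2.findContours((l==j).astype(np.uint8),0,1)[0],key=len)
            e=cv2.fitEllipse(cv2.convexHull(cn)) if len(cn)>5 else None
            print(j,sst[j],cc[j],e)
            if e and n=="top": print(onz(n,*cc[j],.048),onz(n,*e[0],.058),onz(n,*e[0],.07))
            if e and n=="side": print(onz(n,*cc[j],.048),onz(n,*e[0],.058))
E
```

```text
top [366 223  28  29 552] [378.85326087 238.01630435] (379.14019775390625, 237.30148315429688, 14.535128593444824)
176 [ 326  204   74   73 1452] [361.43663912 242.64187328] ((362.5314025878906, 240.14718627929688), (72.68148040771484, 73.81169891357422), 106.6011962890625)
[ 0.62375155 -0.01341895  0.048     ] [ 0.62586154 -0.014609    0.058     ] [ 0.6236506  -0.01385586  0.07      ]
177 [394 313  32  18 432] [408.97685185 321.48611111] ((408.50335693359375, 321.4292907714844), (15.56684684753418, 44.71715545654297), 81.983154296875)
[ 0.49943447 -0.08384025  0.048     ] [ 0.49910824 -0.08173366  0.058     ] [ 0.49859476 -0.0800816   0.07      ]
183 [331 330   9   9  62] [335.35483871 333.69354839] ((335.3216247558594, 333.64105224609375), (8.34749698638916, 8.967451095581055), 0.9204049110412598)
[0.48268571 0.02977717 0.048     ] [0.48252371 0.02995704 0.058     ] [0.48223233 0.03011336 0.07      ]
side [295 197  23  26 463] [306.05183585 210.19006479] (306.5, 209.97999572753906, 13.218667030334473)
```

```bash
python3 - <<'E'
from m import *
t=cv2.imread("pics/top0.png")[:,:,::-1]; s=cv2.imread("pics/side0.png")[:,:,::-1]
pan=onz("top",362.53,240.15,.058)
# belly silhouettes extents
b=[]
for n,im in(("top",t),("side",s)):
    st,c,ci=belly(im,n); print(n,c,ci)
    for z in(.090,.094,.098): print(z,onz(n,*ci[:2],z),onz(n,*c,z))
# white stopper (top ~ (382,232); side ~(305.5,192.5)) by local brightness
for n,im,(x0,y0,x1,y1) in(("top",t,(374,226,390,240)),("side",s,(299,188,313,199))):
    i=im.astype(int)[y0:y1,x0:x1]; m=(i.min(2)>195); v,u=np.nonzero(m); print(n,"stopper",len(u),u.mean()+x0,v.mean()+y0,u.min()+x0,u.max()+x0,v.min()+y0,v.max()+y0, onz(n,u.mean()+x0,v.mean()+y0,.142))
print("pan",pan)
# side pan white ellipse
i=s.astype(int); print([tuple(i[y,x]) for x,y in((300,235),(270,215),(285,240),(335,240))])
x=readout.sense(); Rm=R.from_rotvec(x["tcp_rot"]).as_matrix(); print(Rm.round(3))
rk=((t[...,0]>180)&(t[...,1]>160)&(t[...,2]<80)).astype(np.uint8); k,l,sst,cc=cv2.connectedComponentsWithStats(rk)
j=1+sst[1:,4].argmax(); print("rack",onz("top",*cc[j],.045))
E
```

```text
top [378.85326087 238.01630435] (379.14019775390625, 237.30148315429688, 14.535128593444824)
0.09 [ 0.62394164 -0.03762816  0.09      ] [ 0.62285801 -0.03716436  0.09      ]
0.094 [ 0.62318626 -0.03726126  0.094     ] [ 0.62210764 -0.0367996   0.094     ]
0.098 [ 0.62243087 -0.03689435  0.098     ] [ 0.62135727 -0.03643484  0.098     ]
side [306.05183585 210.19006479] (306.5, 209.97999572753906, 13.218667030334473)
0.09 [ 0.62336816 -0.04628506  0.09      ] [ 0.62417218 -0.04569737  0.09      ]
0.094 [ 0.62297612 -0.04211191  0.094     ] [ 0.62377466 -0.04152824  0.094     ]
0.098 [ 0.62258409 -0.03793877  0.098     ] [ 0.62337714 -0.03735911  0.098     ]
top stopper 67 382.1044776119403 231.50746268656715 378 386 227 237 [ 0.62238164 -0.03730399  0.142     ]
side stopper 17 305.11764705882354 191.58823529411765 303 307 190 193 [ 0.62355356 -0.03902333  0.142     ]
pan [ 0.62585713 -0.01460671  0.058     ]
[(np.int64(234), np.int64(236), np.int64(230)), (np.int64(234), np.int64(239), np.int64(245)), (np.int64(227), np.int64(231), np.int64(223)), (np.int64(223), np.int64(227), np.int64(231))]
[[ 0.309 -0.951 -0.001]
 [-0.951 -0.309  0.001]
 [-0.002  0.    -1.   ]]
rack [ 0.69250449 -0.1986334   0.045     ]
```

```bash
python3 -m handwheel '[{"tx":-3.07,"ty":-5.02,"hand":0},{"tx":-3.07,"ty":-5.02},{"tx":-3.07,"ty":-5.02},{"tx":-3.07,"ty":-5.02},{"tx":-3.07,"ty":-5.02}]' 20
```

```text
invalid input
```

```bash
python3 -m handwheel '[{"ax":0,"ay":0,"az":0,"tx":-3.07,"ty":-5.02,"tz":0,"hand":0},{"ax":0,"ay":0,"az":0,"tx":-3.07,"ty":-5.02,"tz":0,"hand":0}]' 20
```

```text
time_s: 0.35
position: [0.2698, -0.504, 0.2306]
tcp_rot: [-2.539, 1.849, 0.001]
ft_force: [1.5, -0.3, 0.8]
grip_width: 0.601
```

```bash
python3 -m handwheel '[{"ax":0,"ay":0,"az":0.09,"tx":-3.07,"ty":-5.02,"tz":0,"hand":0},{"ax":0,"ay":0,"az":0,"tx":-2.6,"ty":-5.28,"tz":0,"hand":0},{"ax":0,"ay":0,"az":0,"tx":-2.6,"ty":-5.28,"tz":0,"hand":0},{"ax":0,"ay":0,"az":0,"tx":-2.6,"ty":-5.28,"tz":0,"hand":0},{"ax":0,"ay":0,"az":0,"tx":-2.6,"ty":-5.28,"tz":0,"hand":0}]' 20
```

```text
time_s: 0.98
position: [0.4916, -0.3108, 0.2311]
tcp_rot: [2.455, -1.96, -0.001]
ft_force: [-0.4, -0.5, -0.5]
grip_width: -0.001
```

```bash
python3 -m handwheel '[{"ax":0,"ay":0,"az":0.12,"tx":0,"ty":0,"tz":0,"hand":0},{"ax":0,"ay":0,"az":0.12,"tx":0,"ty":0,"tz":0,"hand":0},{"ax":0,"ay":0,"az":0.115,"tx":0,"ty":0,"tz":0,"hand":0}]'; cat > goto.py <<'E'
import sys; from h import *
s=readout.sense(); Rm=R.from_rotvec(s["tcp_rot"]).as_matrix(); print("x",Rm[:,0].round(3),"z",Rm[:,2].round(3),"pos",s["position"].round(4),"t",s["time_s"],"F",s["ft_force"].round(2))
d=np.array([float(a) for a in sys.argv[1:4]])-s["position"]; print("tool cm",(Rm.T@d*100).round(2))
E
python3 goto.py .614 -.102 .231
```

```text
time_s: 1.35
position: [0.4904, -0.3118, 0.2308]
tcp_rot: [2.067, -2.365, -0.002]
ft_force: [-0.7, -0.1, -0.2]
grip_width: 0.001
x [-0.134 -0.991 -0.   ] z [-0.001  0.001 -1.   ] pos [ 0.4904 -0.3118  0.2308] t 1.35 F [-0.74 -0.14 -0.18]
tool cm [-22.45  -9.43  -0.03]
```

```bash
python3 -m handwheel '[{"ax":0,"ay":0,"az":0,"tx":-5.6,"ty":-2.36,"tz":0,"hand":0},{"ax":0,"ay":0,"az":0,"tx":-5.6,"ty":-2.36,"tz":0,"hand":0},{"ax":0,"ay":0,"az":0,"tx":-5.6,"ty":-2.36,"tz":0,"hand":0},{"ax":0,"ay":0,"az":0,"tx":-5.6,"ty":-2.36,"tz":0,"hand":0},{"ax":0,"ay":0,"az":0,"tx":0,"ty":0,"tz":0,"hand":0}]'
python3 - <<'E'
from h import *
t=read_camera("top"); s=read_camera("side")
crop("top",t,285,165,505,365,3,"t2"); crop("side",s,200,80,420,300,3,"s2")
E
python3 goto.py .614 -.102 .085
```

```text
time_s: 1.98
position: [0.6153, -0.0951, 0.2306]
tcp_rot: [-2.08, 2.35, 0.005]
ft_force: [-0.4, -0.9, -0.1]
grip_width: 0.002
x [-0.129 -0.992  0.   ] z [-0.001 -0.    -1.   ] pos [ 0.6133 -0.1018  0.2306] t 2.075 F [-0.01 -0.64  0.27]
tool cm [ 1.000e-02 -9.000e-02  1.456e+01]
```

View pics/t2.png

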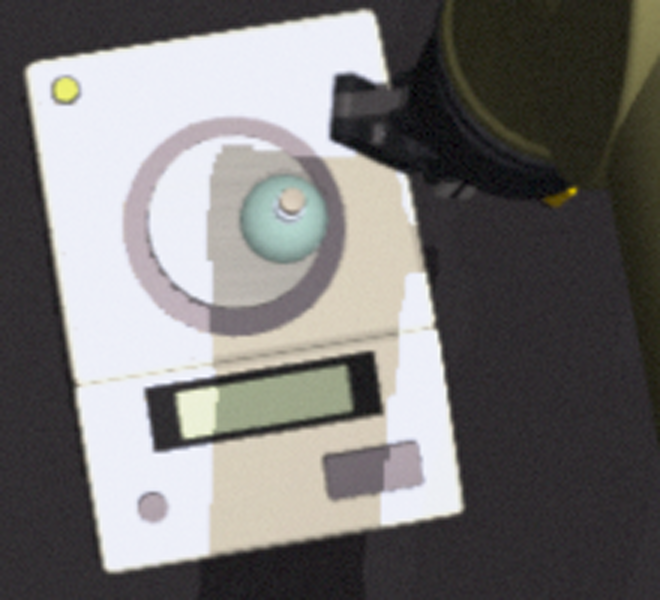

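View pics/s2.png

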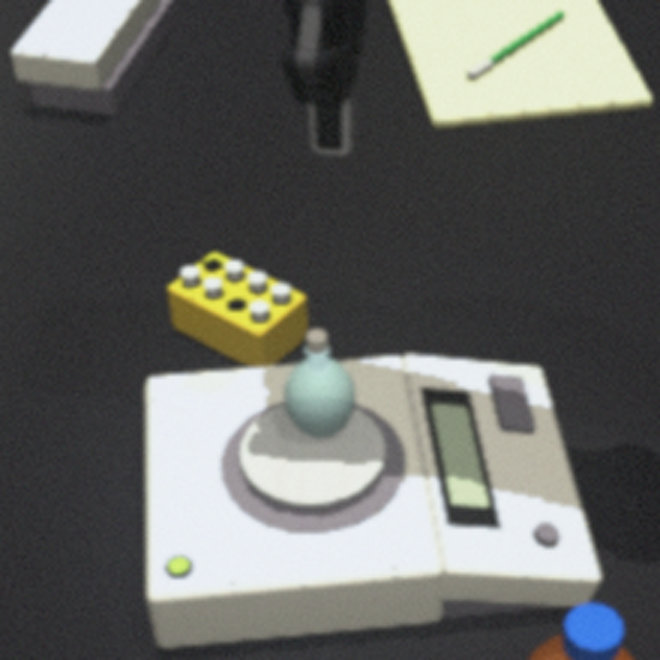

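The top view shows the gripper's knuckle edge at about (396,200), standing out toward the bottle. It could reach over the stopper, so I check how far out and how high it is.

```bash
python3 - <<'E'
from h import *
T=np.array([.6133,-.1018,.2306]); x=np.array([-.13,-.992])
for z in(.24,.26,.28,.30,.32,.34):
    p=onz("top",285+333/3,165+105/3,z); print(z,p.round(4),"out along -x (mm)",(-(p-T)[:2]@x*1000).round(1))
print(proj("top",T),proj("side",T), "t2",(proj("top",T)-[285,165])*3,(proj("side",T)-[200,80])*3)
E
```

```text
0.24 [ 0.6429 -0.0466  0.24  ] out along -x (mm) 58.6
0.26 [ 0.6378 -0.0441  0.26  ] out along -x (mm) 60.4
0.28 [ 0.6327 -0.0416  0.28  ] out along -x (mm) 62.2
0.3 [ 0.6276 -0.0392  0.3   ] out along -x (mm) 64.0
0.32 [ 0.6225 -0.0367  0.32  ] out along -x (mm) 65.8
0.34 [ 0.6174 -0.0342  0.34  ] out along -x (mm) 67.6
[439.41447377 224.10343402] [311.39622336 128.75579663] t2 [463.2434213  177.31030205] [334.18867007 146.26738989]
```

```bash
python3 -c "
from h import *
print(readout.sense()['q'].round(2))"
```

```text
[ 0.27  0.5  -0.23  1.51  0.12  1.14 -1.69]
```

```bash
python3 -m handwheel '[{"ax":0,"ay":0,"az":-0.175,"tx":0,"ty":0,"tz":0,"hand":0},{"ax":0,"ay":0,"az":-0.175,"tx":0,"ty":0,"tz":0,"hand":0},{"ax":0,"ay":0,"az":-0.175,"tx":0,"ty":0,"tz":0,"hand":0},{"ax":0,"ay":0,"az":-0.175,"tx":0,"ty":0,"tz":0,"hand":0},{"ax":0,"ay":0,"az":-0.175,"tx":0,"ty":0,"tz":0,"hand":0}]' >/dev/null;  python3 -m handwheel '[{"ax":0,"ay":0,"az":-0.175,"tx":0,"ty":0,"tz":0,"hand":0},{"ax":0,"ay":0,"az":-0.175,"tx":0,"ty":0,"tz":0,"hand":0},{"ax":0,"ay":0,"az":-0.175,"tx":0,"ty":0,"tz":0,"hand":0},{"ax":0,"ay":0,"az":-0.17,"tx":0,"ty":0,"tz":0,"hand":0},{"ax":0,"ay":0,"az":0,"tx":0,"ty":0,"tz":0,"hand":0}]'
python3 goto.py .614 -.102 .10
python3 - <<'E'
from h import *
t=read_camera("top"); s=read_camera("side")
crop("top",t,285,165,505,365,3,"t3"); crop("side",s,200,30,420,230,3,"s3")
E
```

```text
time_s: 3.32
position: [0.6127, -0.1048, 0.2309]
tcp_rot: [3.134, -0.214, -0.001]
ft_force: [-0.0, 0.7, -0.9]
grip_width: 0.003
x [ 0.991 -0.136 -0.001] z [-0.001 -0.001 -1.   ] pos [ 0.6127 -0.1048  0.2309] t 3.325 F [-0.01  0.71 -0.87]
tool cm [ 0.11 -0.3  13.09]
```

View pics/s3.png

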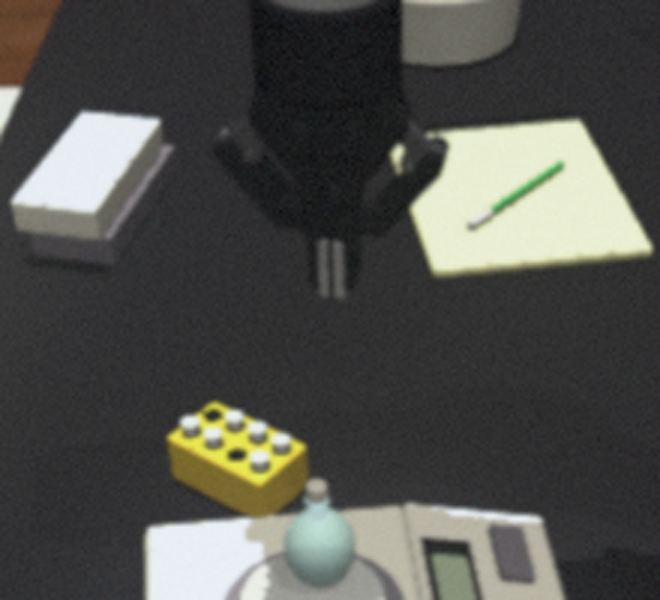

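View pics/t3.png

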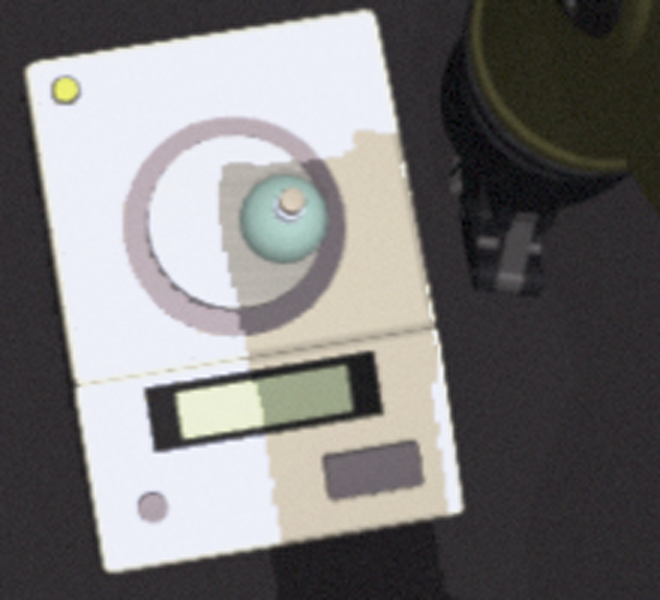

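The knuckles now point along x, so the path over the bottle is clear. The finger sides at s3 (318–345, 240–297) will face the bottle. Next I descend beside it.

```bash
python3 -m handwheel '[{"ax":0,"ay":0,"az":0,"tx":0.05,"ty":0,"tz":5,"hand":0},{"ax":0,"ay":0,"az":0,"tx":0,"ty":0,"tz":5,"hand":0},{"ax":0,"ay":0,"az":0,"tx":0,"ty":0,"tz":3,"hand":0},{"ax":0,"ay":0,"az":0,"tx":0,"ty":0,"tz":1.4,"hand":0},{"ax":0,"ay":0,"az":0,"tx":0,"ty":0,"tz":0,"hand":0}]'
python3 goto.py .6186 -.0705 .086
python3 - <<'E'
from h import *
t=read_camera("top"); s=read_camera("side")
crop("top",t,285,165,505,365,3,"t4"); crop("side",s,240,130,400,280,4,"s4")
E
```

```text
time_s: 4.05
position: [0.6138, -0.1026, 0.087]
tcp_rot: [3.134, -0.209, -0.001]
ft_force: [-0.1, -0.0, 0.8]
grip_width: 0.004
x [ 0.991 -0.133 -0.001] z [-0.001 -0.    -1.   ] pos [ 0.6138 -0.1026  0.087 ] t 4.05 F [-0.08 -0.03  0.78]
tool cm [ 0.05 -3.25  0.1 ]
```

View pics/s4.png

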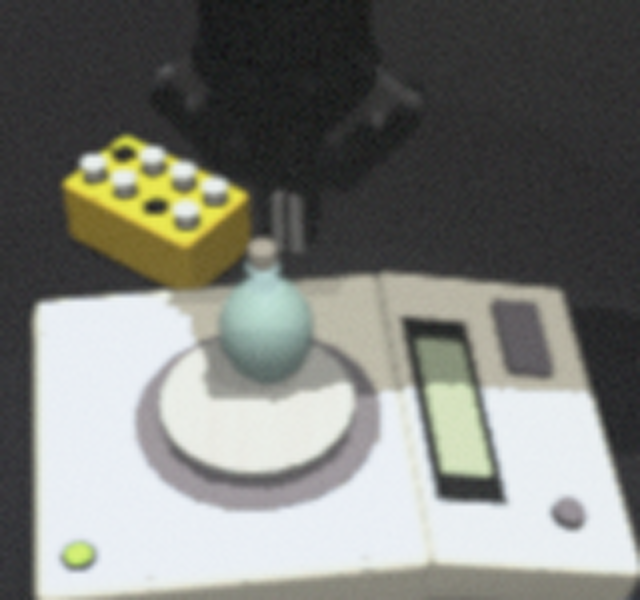

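View pics/t4.png

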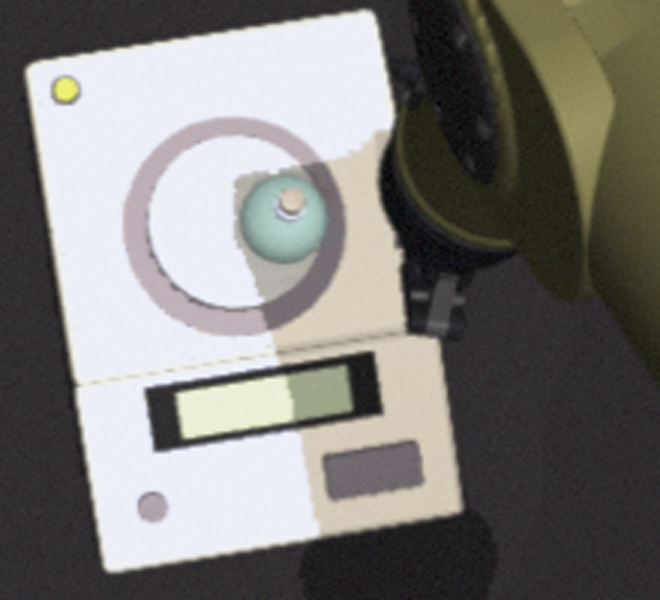

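```bash
python3 -m handwheel '[{"ax":0,"ay":0,"az":0,"tx":0.05,"ty":-0.7,"tz":0,"hand":0},{"ax":0,"ay":0,"az":0,"tx":0,"ty":-0.7,"tz":0,"hand":0},{"ax":0,"ay":0,"az":0,"tx":0,"ty":-0.5,"tz":0,"hand":0},{"ax":0,"ay":0,"az":0,"tx":0,"ty":-0.4,"tz":0,"hand":0},{"ax":0,"ay":0,"az":0,"tx":0,"ty":-0.2,"tz":0,"hand":0}]';python3 -m handwheel '[{"ax":0,"ay":0,"az":0,"tx":0,"ty":-0.15,"tz":0,"hand":0},{"ax":0,"ay":0,"az":0,"tx":0,"ty":-0.15,"tz":0,"hand":0},{"ax":0,"ay":0,"az":0,"tx":0,"ty":-0.15,"tz":0,"hand":0},{"ax":0,"ay":0,"az":0,"tx":0,"ty":-0.15,"tz":0,"hand":0},{"ax":0,"ay":0,"az":0,"tx":0,"ty":-0.15,"tz":0,"hand":0}]';python3 -m handwheel '[{"ax":0,"ay":0,"az":0,"tx":0,"ty":-0.15,"tz":0,"hand":0},{"ax":0,"ay":0,"az":0,"tx":0,"ty":-0.15,"tz":0,"hand":0},{"ax":0,"ay":0,"az":0,"tx":0,"ty":-0.15,"tz":0,"hand":0},{"ax":0,"ay":0,"az":0,"tx":0,"ty":-0.1,"tz":0,"hand":0},{"ax":0,"ay":0,"az":0,"tx":0,"ty":0,"tz":0,"hand":0}]'
python3 goto.py .6186 -.0705 .086
python3 - <<'E'
from m import *
t=read_camera("top"); s=read_camera("side")
crop("top",t,285,165,505,365,3,"t5"); crop("side",s,240,130,400,280,4,"s5")
print(belly(t,"top"),belly(s,"side"))
E
```

```text
time_s: 4.78
position: [0.6178, -0.0774, 0.0873]
tcp_rot: [-3.135, 0.207, -0.0]
ft_force: [0.2, -0.4, 0.1]
grip_width: 0.002
time_s: 5.4
position: [0.6187, -0.0702, 0.0873]
tcp_rot: [-3.135, 0.207, 0.0]
ft_force: [-0.4, -0.5, -0.0]
grip_width: -0.0
time_s: 6.02
position: [0.6195, -0.0647, 0.0873]
tcp_rot: [-3.135, 0.207, -0.0]
ft_force: [-0.1, -0.5, -0.5]
grip_width: 0.003
x [ 0.991 -0.131  0.   ] z [ 0.  0. -1.] pos [ 0.6195 -0.0647  0.0873] t 6.025 F [-0.15 -0.49 -0.45]
tool cm [-0.01  0.59  0.13]
(array([363, 223,  27,  29, 472], dtype=int32), array([374.45127119, 239.07838983]), (376.5943298339844, 237.3113250732422, 14.38028621673584)) (array([295, 199,  22,  27, 460], dtype=int32), array([305.65652174, 211.74347826]), (305.26470947265625, 211.7941131591797, 13.486288070678711))
```

View pics/s5.png

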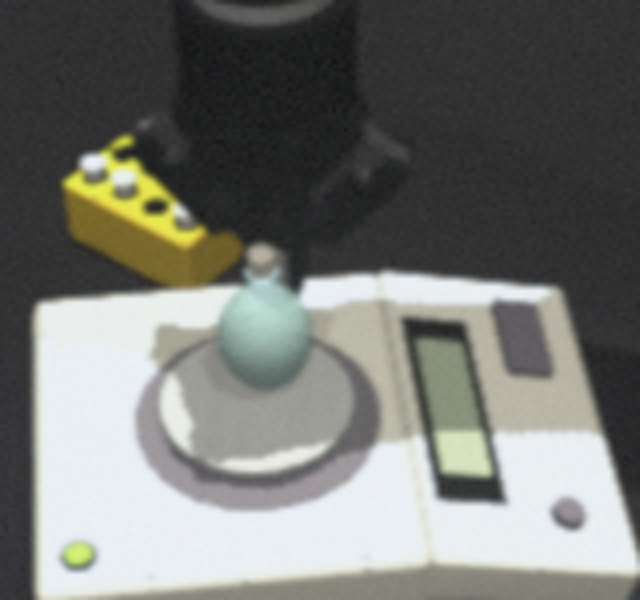

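View pics/t5.png

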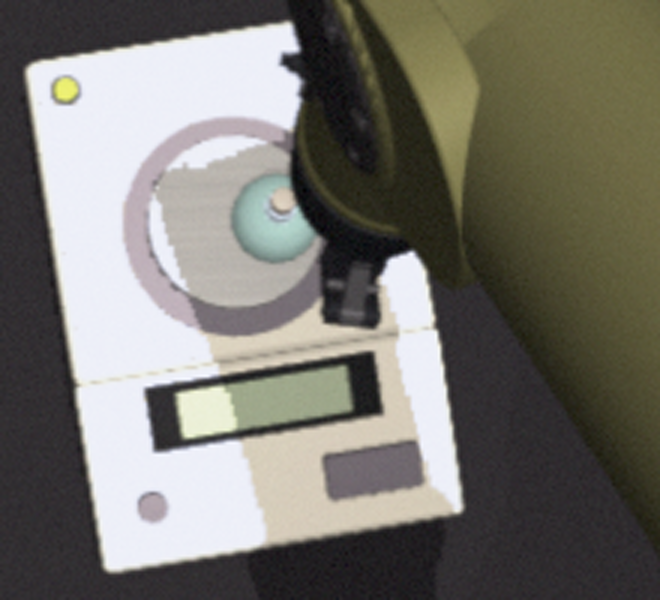

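It is sliding upright: the belly's left edge moved from 366 to 363 in the top view, as predicted. I continue slowly.

```bash
python3 -m handwheel '[{"ax":0,"ay":0,"az":0,"tx":0,"ty":-0.15,"tz":0,"hand":0},{"ax":0,"ay":0,"az":0,"tx":0,"ty":-0.15,"tz":0,"hand":0},{"ax":0,"ay":0,"az":0,"tx":0,"ty":-0.15,"tz":0,"hand":0},{"ax":0,"ay":0,"az":0,"tx":0,"ty":-0.15,"tz":0,"hand":0},{"ax":0,"ay":0,"az":0,"tx":0,"ty":-0.15,"tz":0,"hand":0}]';python3 -m handwheel '[{"ax":0,"ay":0,"az":0,"tx":0,"ty":-0.15,"tz":0,"hand":0},{"ax":0,"ay":0,"az":0,"tx":0,"ty":-0.15,"tz":0,"hand":0},{"ax":0,"ay":0,"az":0,"tx":0,"ty":-0.15,"tz":0,"hand":0},{"ax":0,"ay":0,"az":0,"tx":0,"ty":-0.15,"tz":0,"hand":0},{"ax":0,"ay":0,"az":0,"tx":0,"ty":-0.1,"tz":0,"hand":0}]';python3 -m handwheel '[{"ax":0,"ay":0,"az":0,"tx":0,"ty":0,"tz":0,"hand":0}]'; python3 goto.py .6218 -.0466 .087
python3 -m handwheel '[{"ax":0,"ay":0,"az":0,"tx":0,"ty":0.2,"tz":0,"hand":0},{"ax":0,"ay":0,"az":0,"tx":0,"ty":1.5,"tz":0,"hand":0},{"ax":0,"ay":0,"az":0,"tx":0,"ty":3,"tz":0,"hand":0},{"ax":0,"ay":0,"az":0,"tx":0,"ty":1,"tz":0,"hand":0},{"ax":0,"ay":0,"az":0,"tx":0,"ty":0,"tz":0,"hand":0}]'
python3 goto.py .6218 -.0466 .087
python3 - <<'E'
from m import *
t=read_camera("top"); s=read_camera("side")
crop("top",t,285,165,505,365,3,"t6"); crop("side",s,240,130,400,280,4,"s6")
for n,im in(("top",t),("side",s)): 
  st,c,ci=belly(im,n);print(n,st,c,ci,onz(n,*ci[:2],.094).round(4))
E
```

```text
time_s: 6.75
position: [0.6205, -0.0573, 0.0873]
tcp_rot: [-3.135, 0.207, 0.0]
ft_force: [0.1, -0.3, -0.2]
grip_width: 0.001
time_s: 7.38
position: [0.6214, -0.0503, 0.0873]
tcp_rot: [-3.135, 0.207, 0.0]
ft_force: [0.0, -0.3, -0.3]
grip_width: 0.002
time_s: 7.5
position: [0.6214, -0.0503, 0.0873]
tcp_rot: [-3.135, 0.207, 0.0]
ft_force: [0.4, 0.8, -0.1]
grip_width: 0.005
x [ 0.991 -0.132 -0.   ] z [-0.  0. -1.] pos [ 0.6214 -0.0503  0.0873] t 7.5 F [ 0.35  0.83 -0.06]
tool cm [-0.01 -0.37  0.03]
time_s: 8.12
position: [0.6136, -0.1082, 0.0872]
tcp_rot: [3.134, -0.211, -0.0]
ft_force: [0.6, 1.0, -0.1]
grip_width: 0.0
x [ 0.991 -0.134 -0.   ] z [-0. -0. -1.] pos [ 0.6136 -0.1082  0.0872] t 8.125 F [ 0.64  1.01 -0.07]
tool cm [-0.01 -6.21  0.02]
top [353 223  28  28 550] [366.35090909 237.32181818] (366.732666015625, 236.59901428222656, 14.399101257324219) [ 0.6245 -0.0188  0.094 ]
side [294 205  23  27 468] [304.69444444 217.98931624] (304.0, 217.90383911132812, 13.24809741973877) [ 0.6263 -0.0211  0.094 ]
```

View pics/s6.png

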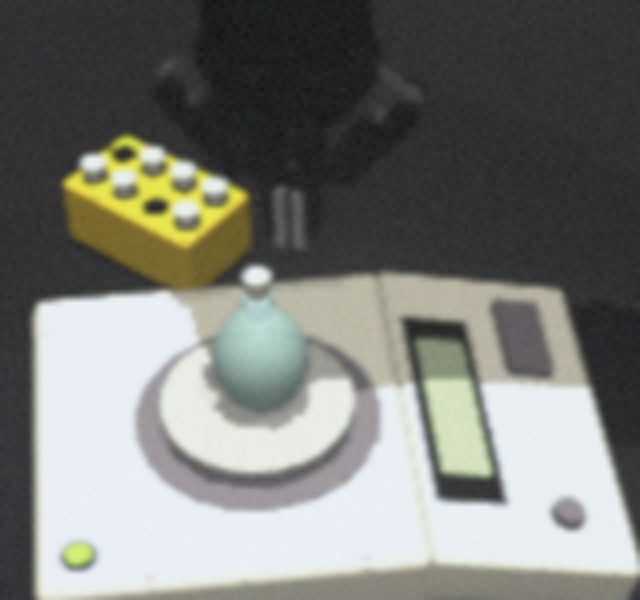

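View pics/t6.png

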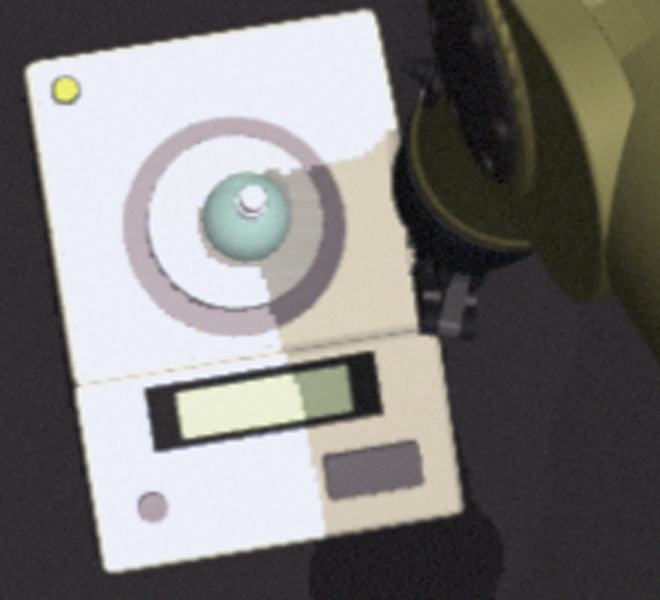

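```bash
python3 - <<'E'
from m import *
P=[.6259,-.0146]
print("pan proj top",proj("top",P+[.07]),"side",proj("side",P+[.07]))
# predicted pan rim in crops drawn over the pictures, plus predicted belly/stopper for a centred bottle
a=np.linspace(0,2*np.pi,60)
for n,f,(x0,y0),k in(("top","t6",(285,165),3),("side","s6",(240,130),4)):
    im=cv2.imread(f"pics/{f}.png")
    for r,z,col in((.045,.07,(0,0,255)),(.056,.058,(255,0,0))):
        for q in a:
            p=(proj(n,[P[0]+r*np.cos(q),P[1]+r*np.sin(q),z])-[x0,y0]+.5)*k
            cv2.circle(im,tuple(int(round(v)) for v in p),1,col,-1)
    p=(proj(n,P+[.144])-[x0,y0]+.5)*k; cv2.circle(im,tuple(int(round(v)) for v in p),3,(0,200,0),-1)
    cv2.imwrite(f"pics/{f}o.png",im)
E
```

```text
pan proj top [362.97973528 238.69661057] side [304.49546745 229.58937548]
```

View pics/t6o.png

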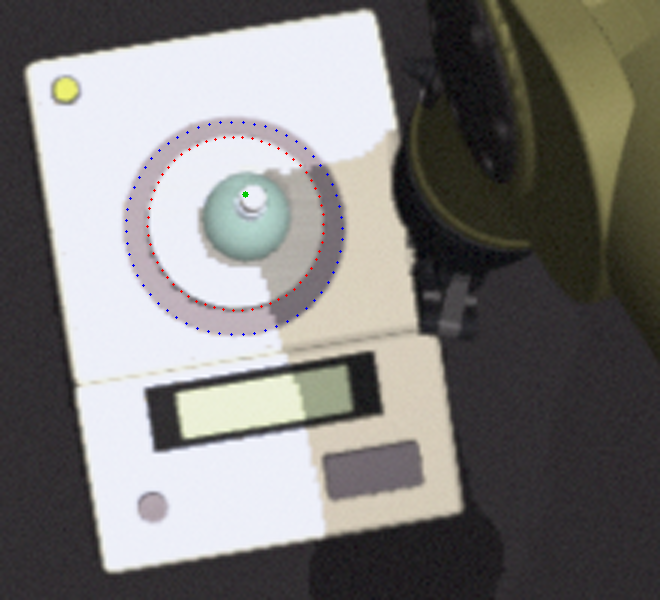

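View pics/s6o.png

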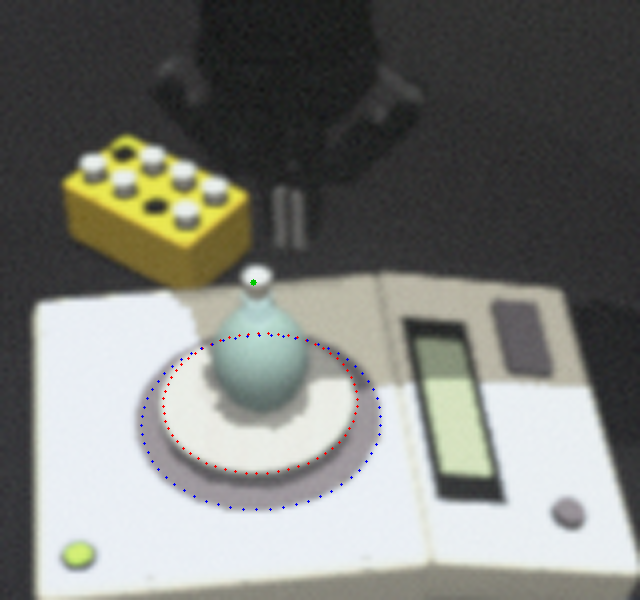

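The overlay fits the pan well. The bottle still needs about +1.6 mm in x and +4 mm in y. I turn the push direction by 14° and give it a last small tap.

```bash
python3 -m handwheel '[{"ax":0,"ay":0,"az":0.125,"tx":0,"ty":0,"tz":0,"hand":0},{"ax":0,"ay":0,"az":0.12,"tx":0,"ty":0,"tz":0,"hand":0},{"ax":0,"ay":0,"az":0,"tx":0,"ty":0,"tz":0,"hand":0}]'; python3 goto.py .602 -.075 .087;  python3 goto.py .6142 -.0444 .087
```

```text
time_s: 8.6
position: [0.6142, -0.1054, 0.0875]
tcp_rot: [-3.086, 0.584, -0.001]
ft_force: [0.1, 0.9, -0.6]
grip_width: -0.002
x [ 0.931 -0.366  0.   ] z [ 0.  0. -1.] pos [ 0.6142 -0.1054  0.0875] t 8.6 F [ 0.09  0.93 -0.62]
tool cm [-2.24 -2.38  0.05]
x [ 0.931 -0.366  0.   ] z [ 0.  0. -1.] pos [ 0.6142 -0.1054  0.0875] t 8.6 F [ 0.09  0.93 -0.62]
tool cm [-2.23 -5.68  0.05]
```

```bash
python3 -m handwheel '[{"ax":0,"ay":0,"az":0,"tx":-1.5,"ty":-1,"tz":0,"hand":0},{"ax":0,"ay":0,"az":0,"tx":-0.74,"ty":-1.2,"tz":0,"hand":0},{"ax":0,"ay":0,"az":0,"tx":0,"ty":-1,"tz":0,"hand":0},{"ax":0,"ay":0,"az":0,"tx":0,"ty":-0.8,"tz":0,"hand":0},{"ax":0,"ay":0,"az":0,"tx":0,"ty":-0.4,"tz":0,"hand":0}]'; python3 -m handwheel '[{"ax":0,"ay":0,"az":0,"tx":0,"ty":0,"tz":0,"hand":0},{"ax":0,"ay":0,"az":0,"tx":0,"ty":0,"tz":0,"hand":0}]'; python3 goto.py .6142 -.0444 .087
```

```text
time_s: 9.22
position: [0.6097, -0.0572, 0.0873]
tcp_rot: [-3.086, 0.588, -0.0]
ft_force: [0.1, -0.7, -0.0]
grip_width: 0.001
time_s: 9.48
position: [0.6092, -0.0584, 0.0872]
tcp_rot: [3.085, -0.59, -0.0]
ft_force: [-0.6, 0.5, 0.5]
grip_width: 0.005
x [ 0.93  -0.369 -0.   ] z [-0. -0. -1.] pos [ 0.6092 -0.0584  0.0872] t 9.475 F [-0.64  0.55  0.52]
tool cm [-0.05 -1.48  0.02]
```

```bash
python3 -m handwheel '[{"ax":0,"ay":0,"az":0,"tx":-0.03,"ty":-0.3,"tz":0,"hand":0},{"ax":0,"ay":0,"az":0,"tx":0,"ty":-0.2,"tz":0,"hand":0},{"ax":0,"ay":0,"az":0,"tx":0,"ty":-0.18,"tz":0,"hand":0},{"ax":0,"ay":0,"az":0,"tx":0,"ty":-0.15,"tz":0,"hand":0},{"ax":0,"ay":0,"az":0,"tx":0,"ty":-0.15,"tz":0,"hand":0}]'; python3 -m handwheel '[{"ax":0,"ay":0,"az":0,"tx":0,"ty":-0.15,"tz":0,"hand":0},{"ax":0,"ay":0,"az":0,"tx":0,"ty":-0.15,"tz":0,"hand":0},{"ax":0,"ay":0,"az":0,"tx":0,"ty":-0.1,"tz":0,"hand":0},{"ax":0,"ay":0,"az":0,"tx":0,"ty":-0.1,"tz":0,"hand":0},{"ax":0,"ay":0,"az":0,"tx":0,"ty":0,"tz":0,"hand":0}]'; python3 goto.py .6142 -.0444 .087
python3 -m handwheel '[{"ax":0,"ay":0,"az":0,"tx":0,"ty":0.2,"tz":0,"hand":0},{"ax":0,"ay":0,"az":0,"tx":0,"ty":1.5,"tz":0,"hand":0},{"ax":0,"ay":0,"az":0,"tx":0,"ty":3,"tz":0,"hand":0},{"ax":0,"ay":0,"az":0,"tx":0,"ty":1,"tz":0,"hand":0},{"ax":0,"ay":0,"az":0,"tx":0,"ty":0,"tz":0,"hand":0}]'
python3 - <<'E'
from m import *
t=read_camera("top"); s=read_camera("side")
crop("top",t,285,165,505,365,3,"t7"); crop("side",s,240,130,400,280,4,"s7")
P=[.6259,-.0146]
a=np.linspace(0,2*np.pi,40)
def pts(n,c):  # silhouette of a centred belly: sphere-ish points
    o=get_calibration(n)["origin"]; C=np.array(c+[.095]); v=o-C; v/=np.linalg.norm(v)
    e1=np.cross(v,[0,0,1]); e1/=np.linalg.norm(e1); e2=np.cross(v,e1)
    return [C+.022*(np.cos(q)*e1+np.sin(q)*e2) for q in a]
for n,im,f,(x0,y0),k in(("top",t,"t7",(285,165),3),("side",s,"s7",(240,130),4)):
  st,c,ci=belly(im,n);print(n,st,c,ci,onz(n,*ci[:2],.094).round(4))
  im=cv2.imread(f"pics/{f}.png")
  for w,col in(([[P[0]+.045*np.cos(q),P[1]+.045*np.sin(q),.07] for q in a],(0,0,255)),(pts(n,P),(255,0,0)),([[P[0]+.006*np.cos(q),P[1]+.006*np.sin(q),.144] for q in a[::4]],(0,160,0))):
    for p in w:
      u=(proj(n,p)-[x0,y0]+.5)*k; cv2.circle(im,tuple(int(round(v)) for v in u),1,col,-1)
  cv2.imwrite(f"pics/{f}o.png",im)
E
```

```text
time_s: 10.1
position: [0.6126, -0.0485, 0.0873]
tcp_rot: [-3.086, 0.589, 0.0]
ft_force: [-0.2, -0.4, 0.0]
grip_width: -0.002
time_s: 10.72
position: [0.6144, -0.0438, 0.0873]
tcp_rot: [-3.086, 0.588, 0.0]
ft_force: [-0.0, -0.1, 0.8]
grip_width: 0.0
x [ 0.93  -0.368 -0.   ] z [ 0.  0. -1.] pos [ 0.6144 -0.0438  0.0873] t 10.725 F [-0.   -0.11  0.84]
tool cm [-0.    0.06  0.03]
time_s: 11.35
position: [0.5932, -0.0981, 0.0873]
tcp_rot: [3.085, -0.592, 0.0]
ft_force: [0.2, 0.2, 0.6]
grip_width: -0.001
top [350 222  28  28 560] [363.43392857 236.12857143] (363.79412841796875, 235.30882263183594, 14.506375312805176) [ 0.6265 -0.0144  0.094 ]
side [293 206  22  27 464] [303.43534483 219.40301724] (304.0, 219.09616088867188, 13.248083114624023) [ 0.6261 -0.0181  0.094 ]
```

View pics/s7o.png

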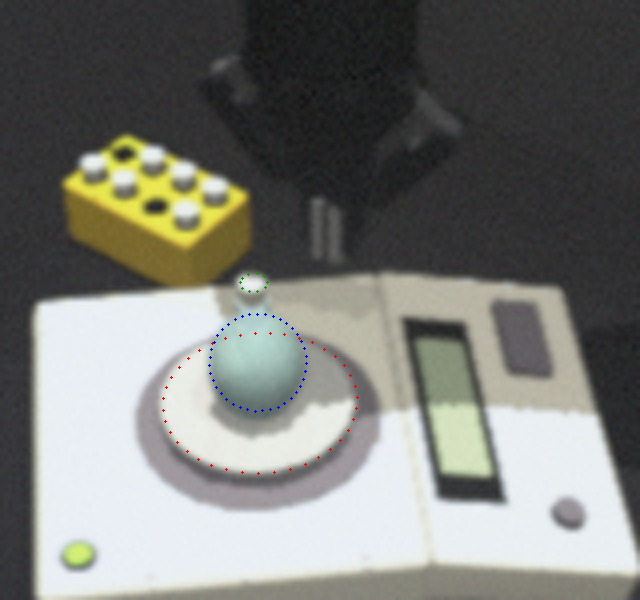

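View pics/t7o.png

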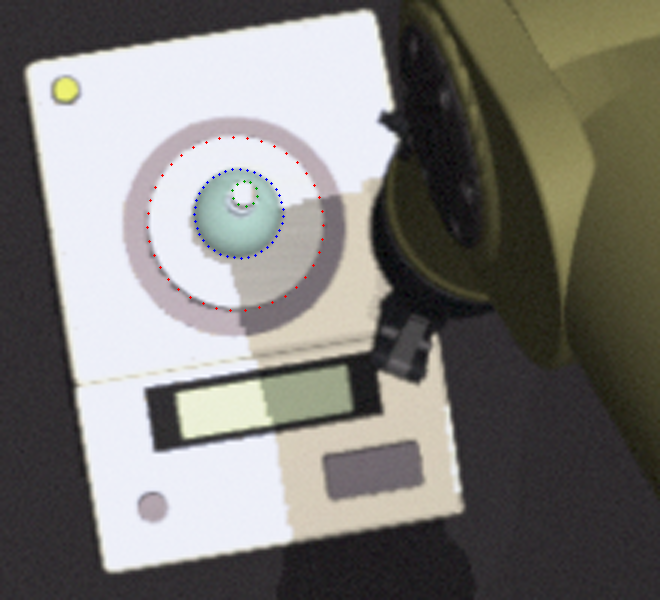

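The bottle sits within about 1 mm of the pan centre in both views: blue and green predicted outlines match the belly at t7 (238,213) and the stopper at (243,193). Now the tare key.

```bash
python3 -m handwheel '[{"ax":0,"ay":0,"az":0,"tx":0,"ty":0,"tz":-3,"hand":0},{"ax":0,"ay":0,"az":0,"tx":-3,"ty":1,"tz":-1,"hand":0},{"ax":0,"ay":0,"az":0.175,"tx":-3,"ty":0,"tz":0,"hand":0},{"ax":0,"ay":0,"az":0.175,"tx":0,"ty":0,"tz":0,"hand":0},{"ax":0,"ay":0,"az":0.175,"tx":0,"ty":0,"tz":0,"hand":0}]'; python3 -m handwheel '[{"ax":0,"ay":0,"az":0.175,"tx":0,"ty":0,"tz":0,"hand":0},{"ax":0,"ay":0,"az":0.175,"tx":0,"ty":0,"tz":0,"hand":0},{"ax":0,"ay":0,"az":0.175,"tx":0,"ty":0,"tz":0,"hand":0},{"ax":0,"ay":0,"az":0,"tx":0,"ty":0,"tz":0,"hand":0}]';python3 goto.py .4994 -.0838 .07
```

```text
time_s: 12.08
position: [0.5342, -0.0826, 0.1277]
tcp_rot: [-2.824, 1.374, -0.001]
ft_force: [-0.6, 0.4, -0.2]
grip_width: 0.002
time_s: 12.58
position: [0.5344, -0.0826, 0.1274]
tcp_rot: [-2.378, 2.052, -0.0]
ft_force: [-0.4, 0.3, 1.2]
grip_width: 0.005
x [ 0.147 -0.989 -0.   ] z [ 0.  0. -1.] pos [ 0.5344 -0.0826  0.1274] t 12.575 F [-0.44  0.33  1.18]
tool cm [-0.4   3.48  5.74]
```

```bash
python3 -m handwheel '[{"ax":0,"ay":0,"az":0,"tx":-0.2,"ty":1.75,"tz":0,"hand":0},{"ax":0,"ay":0,"az":0,"tx":-0.2,"ty":1.75,"tz":1.5,"hand":0},{"ax":0,"ay":0,"az":0,"tx":0,"ty":0,"tz":3,"hand":0},{"ax":0,"ay":0,"az":0,"tx":0,"ty":0,"tz":1.2,"hand":0},{"ax":0,"ay":0,"az":0,"tx":0,"ty":0,"tz":0,"hand":0}]';python3 goto.py .4994 -.0838 .055
python3 - <<'E'
from m import *
t=read_camera("top"); s=read_camera("side")
crop("top",t,285,165,505,365,3,"t8"); crop("side",s,240,130,400,280,4,"s8")
E
```

```text
time_s: 13.2
position: [0.4987, -0.0847, 0.0698]
tcp_rot: [2.378, -2.053, -0.002]
ft_force: [0.4, 0.3, 0.7]
grip_width: 0.001
x [ 0.146 -0.989 -0.001] z [-0.001  0.001 -1.   ] pos [ 0.4987 -0.0847  0.0698] t 13.2 F [0.39 0.32 0.69]
tool cm [-0.08 -0.09  1.48]
```

View pics/s8.png

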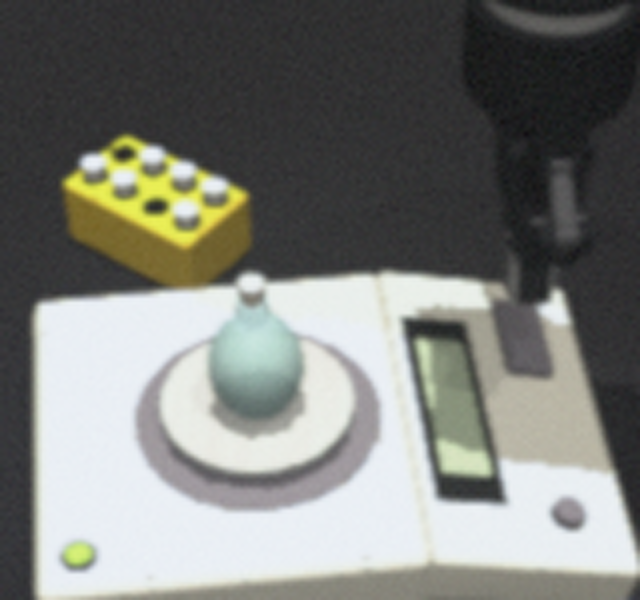

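```bash
python3 -m handwheel '[{"ax":0,"ay":0,"az":0,"tx":-0.05,"ty":-0.05,"tz":0.9,"hand":0},{"ax":0,"ay":0,"az":0,"tx":0,"ty":0,"tz":0.6,"hand":0},{"ax":0,"ay":0,"az":0,"tx":0,"ty":0,"tz":0.1,"hand":0},{"ax":0,"ay":0,"az":0,"tx":0,"ty":0,"tz":0.1,"hand":0},{"ax":0,"ay":0,"az":0,"tx":0,"ty":0,"tz":0.1,"hand":0}]';python3 -m handwheel '[{"ax":0,"ay":0,"az":0,"tx":0,"ty":0,"tz":0.1,"hand":0},{"ax":0,"ay":0,"az":0,"tx":0,"ty":0,"tz":0.1,"hand":0}]'
```

```text
time_s: 13.92
position: [0.4993, -0.0847, 0.0523]
tcp_rot: [-2.375, 2.056, -0.0]
ft_force: [0.0, 0.5, -0.5]
grip_width: -0.003
time_s: 14.18
position: [0.4992, -0.0847, 0.0503]
tcp_rot: [-2.375, 2.056, -0.0]
ft_force: [-0.5, -0.4, 0.0]
grip_width: -0.001
```

```bash
python3 -m handwheel '[{"ax":0,"ay":0,"az":0,"tx":0,"ty":0,"tz":0.1,"hand":0},{"ax":0,"ay":0,"az":0,"tx":0,"ty":0,"tz":0.1,"hand":0}]';python3 -m handwheel '[{"ax":0,"ay":0,"az":0,"tx":0,"ty":0,"tz":0.1,"hand":0},{"ax":0,"ay":0,"az":0,"tx":0,"ty":0,"tz":0,"hand":0}]'
```

```text
time_s: 14.42
position: [0.4995, -0.0846, 0.0484]
tcp_rot: [-2.375, 2.056, -0.001]
ft_force: [-0.2, -0.2, 2.6]
grip_width: 0.005
time_s: 14.68
position: [0.4997, -0.0846, 0.0475]
tcp_rot: [-2.375, 2.056, -0.001]
ft_force: [1.2, 0.2, 3.0]
grip_width: -0.002
```

Contact was at about z = 0.050, as expected, and the spring force is rising.

```bash
python3 -m handwheel '[{"ax":0,"ay":0,"az":0,"tx":0,"ty":0,"tz":0.1,"hand":0},{"ax":0,"ay":0,"az":0,"tx":0,"ty":0,"tz":0,"hand":0}]';python3 -m handwheel '[{"ax":0,"ay":0,"az":0,"tx":0,"ty":0,"tz":0.1,"hand":0},{"ax":0,"ay":0,"az":0,"tx":0,"ty":0,"tz":0,"hand":0}]'
```

```text
time_s: 14.92
position: [0.4996, -0.0846, 0.0464]
tcp_rot: [-2.375, 2.056, -0.001]
ft_force: [2.4, 0.4, 4.1]
grip_width: 0.005
time_s: 15.18
position: [0.4997, -0.0846, 0.0457]
tcp_rot: [-2.375, 2.056, -0.001]
ft_force: [1.8, 0.3, 7.8]
grip_width: -0.003
```

```bash
python3 -m handwheel '[{"ax":0,"ay":0,"az":0,"tx":0,"ty":0,"tz":0.05,"hand":0},{"ax":0,"ay":0,"az":0,"tx":0,"ty":0,"tz":0.05,"hand":0},{"ax":0,"ay":0,"az":0,"tx":0,"ty":0,"tz":0,"hand":0}]'
```

```text
time_s: 15.55
position: [0.4998, -0.0847, 0.0454]
tcp_rot: [-2.375, 2.056, -0.002]
ft_force: [0.2, 0.8, 14.8]
grip_width: -0.002
```

The key is at its stop: 14.8 N, with only 0.3 mm of movement for a 1 mm command. I release and retreat.

```bash
python3 -m handwheel '[{"ax":0,"ay":0,"az":0,"tx":0,"ty":0,"tz":-0.5,"hand":0},{"ax":0,"ay":0,"az":0,"tx":0,"ty":0,"tz":-3,"hand":0},{"ax":0,"ay":0,"az":0,"tx":0,"ty":0,"tz":-5,"hand":0},{"ax":0,"ay":0,"az":0,"tx":4,"ty":0,"tz":-4,"hand":0},{"ax":0,"ay":0,"az":0,"tx":5,"ty":0,"tz":0,"hand":0}]';python3 -m handwheel '[{"ax":0,"ay":0,"az":0,"tx":5,"ty":0,"tz":0,"hand":0},{"ax":0,"ay":0,"az":0,"tx":0,"ty":0,"tz":0,"hand":0},{"ax":0,"ay":0,"az":0,"tx":0,"ty":0,"tz":0,"hand":0},{"ax":0,"ay":0,"az":0,"tx":0,"ty":0,"tz":0,"hand":0}]'
python3 - <<'E'
from m import *
t=read_camera("top"); s=read_camera("side")
crop("top",t,205,155,505,365,2.6,"t9"); crop("side",s,240,130,410,350,2.7,"s9")
for n,im in(("top",t),("side",s)): 
  st,c,ci=belly(im,n);print(n,c,ci[:2],onz(n,*ci[:2],.094).round(4))
E
```

```text
time_s: 16.18
position: [0.5132, -0.1739, 0.1722]
tcp_rot: [-2.377, 2.052, -0.005]
ft_force: [0.1, 0.2, -1.5]
grip_width: 0.003
time_s: 16.68
position: [0.5189, -0.2216, 0.169]
tcp_rot: [-2.377, 2.054, 0.002]
ft_force: [0.1, -0.3, 0.4]
grip_width: 0.005
top [363.61456483 236.05683837] (363.79412841796875, 235.30882263183594) [ 0.6265 -0.0144  0.094 ]
side [303.35760171 219.17558887] (303.0957336425781, 218.86170959472656) [ 0.6278 -0.0186  0.094 ]
```

View pics/t9.png

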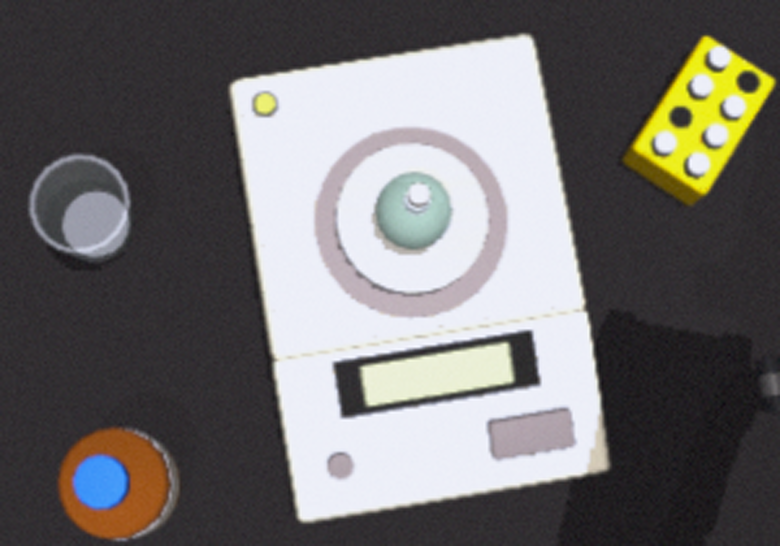

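View pics/s9.png

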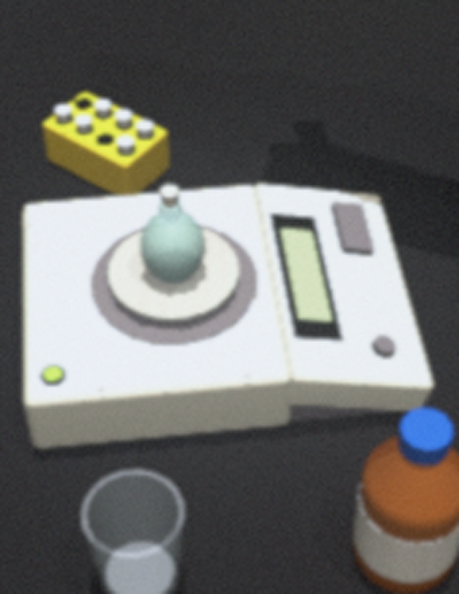

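The bottle stands centred at t9 (413,210) on the pan at (413,217), the tare key at (531,432) is back up, and the bystanders are where they were. I hand the job in.

```bash
python3 -c "
from rig import order; print(order.close_job())"
```

```text
the job is handed in; nothing more can be done
None
```

I brought the bottle to the middle of the pan with slow pushes of the shut fingertips against its belly. It stayed standing and was never gripped or lifted. I then pressed the tare key down to its stop, let it spring back, and moved the arm clear before handing the job in at about 17 s.

- **Bottle position:** the top view puts it at (0.6265, -0.0144), against a pan centre of (0.626, -0.0146), so within about 1 mm. In the picture the belly and stopper matched the outline expected for a centred bottle.
- **Disagreement between views:** the single-view reading from the side camera was about 4 mm off in y. That view gives y poorly because it depends on the assumed height, and its pan outline was also about 1 mm off. I trusted the top view.
- **Tare key:** contact came at about z = 0.050. The tip went down about 4.5 mm, and the force rose to 14.8 N with almost no further travel, so the key was fully down. In the last pictures it looks raised again.
- **Everything else:** the robot never went near the power key, reagent bottle, beaker or rack, and they look unmoved in the last pictures. The pan was not pressed. I noticed no reading near the force limits.

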